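Pop the spice tin and trap it

ROBOT

A 6-joint arm with a two-finger parallel gripper is mounted at the origin on the work surface. World frame = base frame: x ahead of the robot, y to its left, z up, the work surface at z = 0. Lengths are in m, angles in rad, forces in N, time in s.
With the tool pointing down it reaches from about 0.35 to 0.775 m from the base axis. Payload 7.3 kg.
Tool frame: the origin (TCP) lies on the centre line of the jaws, within the pads' length; the fingertips stand 11 mm ahead of it and the grasp point (between the pads) lies 8 mm behind it; z points along the fingers, y is the direction in which the jaws open and shut (so a half turn about z gives the same grasp; the last joint's range is limited). The gripper opens to 92 mm and grips with 3 to 60 N. Pads are 19 mm wide; open, the fingers measure 130 mm over their backs; the gripper's body (75 mm by 190 mm) begins 47 mm behind the grasp point.
Start: joints at [1.079, 0.342, 1.524, -0, 1.275, -0.146], TCP at [0.178, 0.494, 0.217] pointing down, gripper open.
Joint ranges: [-2.53, 2.53], [-0.77, 2.02], [0.04, 2.7], [-1, 4.14], [0.28, 2.66], [-3.11, 3.11]. Speed limits (rad/s): [2.57, 2.57, 3.14, 3.14, 3.14, 3.14].

INTERFACE

Orientations are given as [roll, pitch, yaw] about the fixed x, y, z axes, in that order (R = Rz(yaw) Ry(pitch) Rx(roll)).
In Python, from cell import robot gives the robot as it stands.
- The arm moves only by the tool jog_arm, never from a script. Its argument "deltas" is one flat list of numbers, 6 for each row, row after row: the shift along the world's x, y, z in units of 0.1 m (1.0 is 0.1 m), then the turn, a rotation vector about the world's x, y, z in units of 90 degrees (1.0 is 90 degrees). A call has 1 to 5 rows; each row is the pose to reach, as a shift and turn from the pose commanded when the call began; what a row does not reach only later rows make up. A row lasts 1/12 s, in which the tool goes at most 41.7 mm and 7.16 degrees, less where a joint would pass 70% of its speed; a pose out of reach is approached as far as the arm can. A call with a number of a shift or a turn outside -1 to 1 is refused whole. A call with a gripper value outside its range is refused whole. "claw" is the opening, from 0 (shut) to 1 (fully open), set as the call begins (left out, the last holds). The fingers move at their own pace and stop on an object; "newtons" is the grip in N (left out, the last holds). Time passes only in rows, so rows that repeat a pose let the fingers close. It gives the time, the measured TCP pose, the force and the opening at its end, in the units of the state.
- robot.observe(): the state, without advancing time (a new reading comes with each control period).
- robot.read_camera(name): name is "scene" or "top"; returns the picture (480x640x3 uint8, red, green, blue); there is no depth.
- robot.camera_params(name): a dict with "fx", "fy", "cx", "cy" (pixels), "R" (3x3) and "t" (3): a world point X has camera coordinates R X + t. Camera axes: x right, y down, z forward; pixel columns grow to the right and rows downward; lengths in m; the calibration is good to about 2 mm. A picture is of the moment at which its call begins. camera_params takes no time and is no camera call.
- robot.hand_in(): hands the job in, once; it reports no verdict.
The state is a dict: "time": time; "qpos": joint angles; "qvel": joint speeds; "joint_efforts": joint torques, N m; "tool_pos": TCP position; "tool_rot": TCP orientation; "contact_force": force on the tool from outside, world axes, zero at the start; "torque": the same for the moment, N m; "opening": finger opening in m.
Only numpy, scipy, OpenCV 4.12 (cv2) and the standard library are available. Lean on these libraries where they do the work, as an engineer would, in place of code of your own. Each camera call takes 0.05 s, during which the arm holds its last target. There are 200 camera calls.

TASK

Get the steel spice tin out of the spring caddy without picking it up: press the wide key beside the chute right down with one finger, and with the other finger, standing in the chute, stop the tin as it shoots out, when more than half of it is out of the caddy's mouth and before it runs over the open lower end. Finish while still holding: the key kept down by the one finger and the tin resting still against the other, flat on the chute. Do not lift or tip the tin and leave everything else on the bench where it is.

Things in the scene. Friction and masses are not known exactly. Their poses are not given: they have to be found in the camera images.
- caddy: White spring caddy fixed on the bench, 205 long, 107 wide, 95 high. Origin on the bench under the chute's centre line, below the foot of the tin's front face at the start. x points uphill from the chute's open end to the magazine (high side walls, spring at the back), y to the key's side, z up. At x < 0 the chute has only rails 4 mm high, 49 mm apart, and a finger can stand in it.
- chute: The caddy's slippery chute, sloping 0.24 rad. Origin mid-floor, 45 mm straight above the caddy's origin; x uphill along the slope, y to the key's side, z square to the floor. The mouth (front edge of the 24 mm high side walls) is at x = 12 mm, open lower end at x = -120 mm. Floor height above the bench: 45 mm + 0.245 times the caddy's own x (33 mm at caddy x = -50 mm).
- key (a joint): How far the key is pressed, m: 0 up, 0.009 fully down (hard stop). A spring lifts it with 1.3 N (up) to 3.8 N (down), and latch friction adds up to 2 N. Its steel tooth, 6 mm high, lies across the chute in front of the tin's foot (chute x = -6 to 0 mm) and lets the tin go at about 6 to 7 mm. If the key is let up, the tooth rises under the tin.
- key_top (a point): Middle of the level top of the grey key, 85 mm along the caddy's x (-85 to 0 mm) and 40 mm along its y (36 to 76 mm). Top 53 mm above the bench when up, 44 mm fully down; pressed straight down. Then the tip of an equally long finger in the chute at caddy x = -50 mm is 11 mm above the floor and 7 mm above the rails.
- tin: Loose closed steel tin, 60 x 45 x 30 mm high, about 0.16 kg, in the chute, front 12 mm out of the mouth, top open to view. Origin: centre of its underside; own z is vertical as it lies on the slope. A spring plunger behind it (2 N, 25 mm travel) shoves it out once the tooth is down; it then slides by its weight, off the open end in under a second unless stopped.
- tin_mid (a point): Centre of the tin (30 mm behind its front face, 15 mm above its underside). In the chute's frame x = 30 mm at the start; half of the tin is out of the mouth at x = 12 mm; its front reaches the open end at x = -90 mm.
- cobek: Dark stone mortar dish, 170 mm wide, 45 high, origin under its centre. Leave alone.
- ulekan: Bent wooden pestle lying on the bench, about 150 mm long, 34 thick; origin on the bench under its bend. Leave alone.
- teaspoon: Steel teaspoon, 140 mm, lying on the bench on the key's side of the caddy; origin under its middle. Leave alone.
- clay_bowl: Small clay bowl, 90 mm wide, 40 high, origin under its centre. Leave alone.
- mug: White mug, 72 mm wide, 80 high, origin under its centre. Leave alone.
- salt_jar: Glass jar with a steel cap, 64 mm wide, 85 high, origin under its centre. Leave alone.
There are look-alikes about, which are no part of the job. What is shaped like the caddy but blue or orange is not meant.

How it is judged:
By the outcome, as a careful person would: the job done as asked, in the order asked, and still so for the second after the job is handed in, while the arm keeps its last pose, push and grip.
It also fails if it takes over 32 s, if anything falls off the work surface, if the arm or the gripper's body presses on something with over 40 N, if the wrist force passes 120 N, or if a joint passes its speed limit or range.

## Working session

There is one attempt and no reset: what is moved stays moved. The work goes in short steps, Python scripts to look and compute and a tool call to move; the robot and the scene stay as the last step left them, time stands still between calls to the robot, and variables do not carry over. Pictures are saved under pics/ and viewed, about 8 in all and at most 12, crops included, and the job is handed in when it is done.

Besides the shell and the picture viewer there is one more tool, called after "Request:" as name(argument=value, ...), one argument or row to a line, values as JSON. jog_arm: Moves the arm, as the interface text tells. Its arguments: {"type":"object","properties":{"deltas":{"type":"array","items":{"type":"number"}},"claw":{"type":"number"},"newtons":{"type":"number"}},"required":["deltas"]}

```bash
mkdir -p pics; ls
python3 - <<'E'
from cell import robot
import cv2
for n in("scene","top"):
    im=robot.read_camera(n); cv2.imwrite(f"pics/{n}0.png",im[:,:,::-1])
    p=robot.camera_params(n); print(n,p)
print(robot.observe())
E
```

```text
pics
scene {'fx': 444.24757144759025, 'fy': 444.24757144759025, 'cx': 316.94718761447876, 'cy': 242.67740937061689, 'R': array([[ 0.57387079,  0.81891988, -0.00652326],
       [ 0.69975155, -0.49446888, -0.51560479],
       [-0.42546456,  0.29132586, -0.8568017 ]]), 't': array([-0.28230806, -0.30818556,  1.34555226])}
top {'fx': 548.1466349462127, 'fy': 548.1466349462127, 'cx': 328.1349232839429, 'cy': 225.43137987580798, 'R': array([[ 0.01939652, -0.99980435,  0.00387687],
       [-0.99289761, -0.01971748, -0.11732671],
       [ 0.1173802 , -0.0015736 , -0.9930858 ]]), 't': array([-0.01168041,  0.47640677,  1.39994804])}
{'time': 0.1, 'qpos': array([ 1.07899234e+00,  3.42624778e-01,  1.52488855e+00, -6.10533385e-06,
        1.27541395e+00, -1.45998258e-01]), 'qvel': array([ 0.00108893, -0.00255183, -0.00191022, -0.00275875,  0.00039363,
        0.0007866 ]), 'joint_efforts': array([ 2.51804049e-03, -4.32003701e+01, -2.44695336e+01,  7.19783432e-02,
        5.26324776e-02, -5.10266909e-05]), 'tool_pos': array([0.17775681, 0.49360287, 0.21644064]), 'tool_rot': array([-3.14027138e+00, -1.88385255e-04,  2.79578858e+00]), 'contact_force': array([0.0098176 , 0.01678593, 0.00331861]), 'torque': array([-0.02014609, -0.02750035,  0.01262437]), 'opening': 0.0922161768653327}
```

View pics/scene0.png

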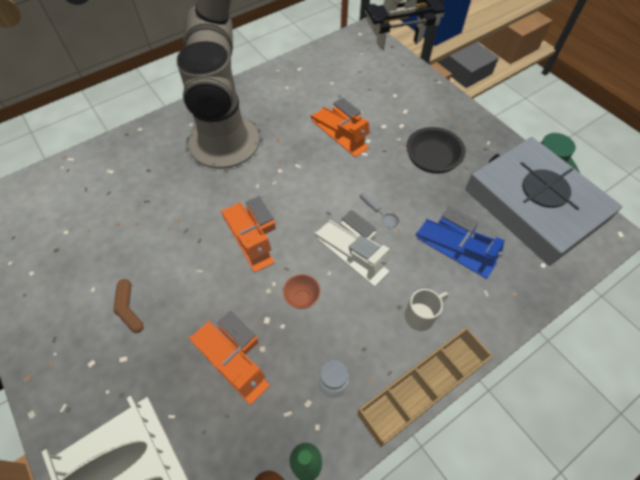

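View pics/top0.png

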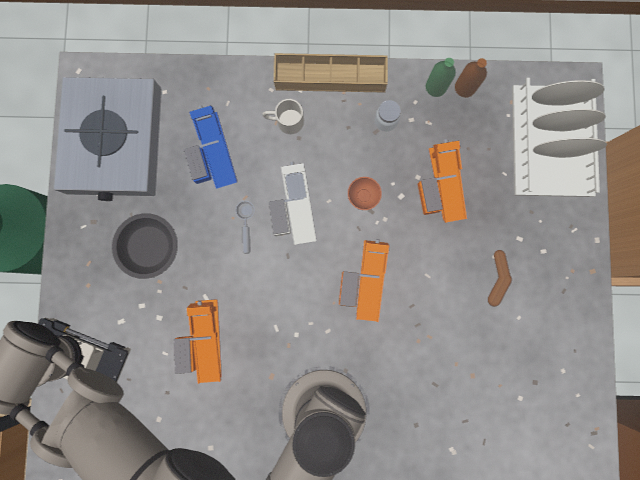

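The white caddy is at about (298,205) in the top view, with its key at (279,217) and the tin at (295,185). The other caddy shapes are blue at (212,147) and orange at (448,181), (372,281) and (204,341), so none of those is meant. I'll confirm in one enlarged crop of both views.

Run:
```python
import cv2,numpy as np
t=cv2.imread("pics/top0.png")[150:260,255:335]; s=cv2.imread("pics/scene0.png")[195:295,305:405]
a=cv2.resize(t,None,fx=5,fy=5,interpolation=cv2.INTER_CUBIC); b=cv2.resize(s,(400,400),interpolation=cv2.INTER_CUBIC)
c=np.zeros((550,800,3),np.uint8); c[:,:400]=a; c[:400,400:]=b; cv2.imwrite("pics/crop0.png",c)
```

```text
(no output)
```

View pics/crop0.png

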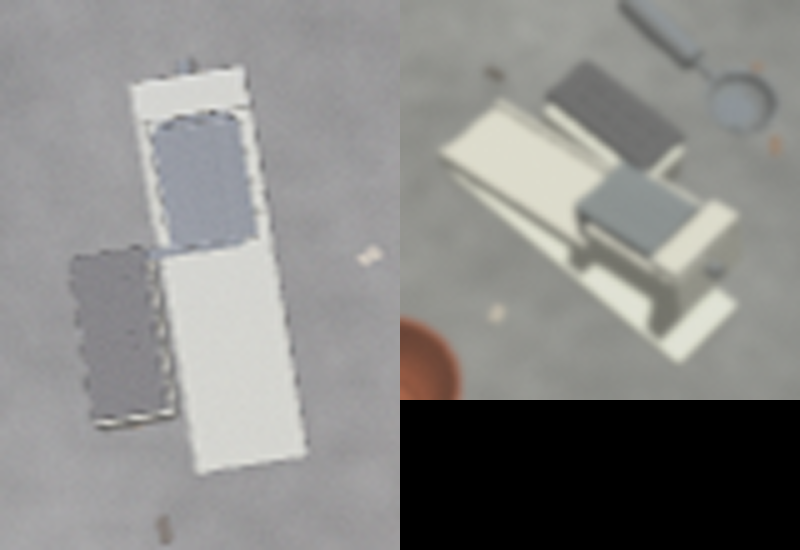

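The crop confirms the white caddy, with the grey key on its left, the tin in the magazine at the top, and the chute's open end at the bottom. In the top crop the key corners are about (68,257), (148,247), (172,412) and (95,424).

```bash
cat > h.py <<'E'
import numpy as np
from cell import robot
def ray(n,uv,z):
    p=robot.camera_params(n); R=p["R"]; C=-R.T@p["t"]
    d=R.T@np.array([(uv[0]-p["cx"])/p["fx"],(uv[1]-p["cy"])/p["fy"],1])
    return C+d*(z-C[2])/d[2]
def proj(n,X):
    p=robot.camera_params(n); c=p["R"]@X+p["t"]; return p["fx"]*c[0]/c[2]+p["cx"],p["fy"]*c[1]/c[2]+p["cy"]
E
python3 - <<'E'
from h import *
import cv2
np.set_printoptions(precision=4,suppress=True)
T=lambda q:(q[0]/5+255-.4,q[1]/5+150-.4)
S=lambda q:((q[0]-400)/4+305-.4,q[1]/4+195-.4)
# correspondences: caddy-frame (x,y,z) to pixels
ch=lambda x,y,z:(x*np.cos(.24)-z*np.sin(.24),y,.045+x*np.sin(.24)+z*np.cos(.24))
top=[((0,.076,.053),(68,257)),((0,.036,.053),(148,247)),((-.085,.076,.053),(95,424)),((-.085,.036,.053),(172,412)),
 (ch(0,.0225,.03),(165,250)),(ch(0,-.0225,.03),(257,240))]
sc=[((0,.076,.053),(686,135)),((0,.036,.053),(640,168)),((-.085,.076,.053),(588,60)),((-.085,.036,.053),(545,97)),(ch(0,.0225,.03),(630,160)),(ch(0,-.0225,.03),(578,206)),(ch(.06,-.0225,.03),(656,255))]
for nm,L,F,hsv in(("top",top,T,0),("scene",sc,S,0)):
    A=[];B=[]
    for m,q in L:
        A.append(m[:2]);B.append(ray(nm,F(q),m[2])[:2])
    A=np.array(A);B=np.array(B);a=A-A.mean(0);b=B-B.mean(0)
    th=np.arctan2((a[:,0]*b[:,1]-a[:,1]*b[:,0]).sum(),(a*b).sum())
    R=np.array([[np.cos(th),-np.sin(th)],[np.sin(th),np.cos(th)]]);t=B.mean(0)-R@A.mean(0)
    print(nm,"yaw",th,"origin",t);print((B-(A@R.T+t))*1000)
# key mask
im=cv2.imread("pics/top0.png");g=im.astype(int)
for n,(a,b,c,d) in(("top",(190,245,265,292)),):
    sub=cv2.resize(im[a:b,c:d],None,fx=4,fy=4,interpolation=cv2.INTER_CUBIC)
    m=(cv2.cvtColor(sub,cv2.COLOR_BGR2GRAY)<137).astype(np.uint8);m=cv2.morphologyEx(m,cv2.MORPH_OPEN,np.ones((15,15)))
    k=max(cv2.findContours(m,0,2)[0],key=cv2.contourArea);r=cv2.minAreaRect(k);print(r)
    P=[ray(n,(p[0]/4+c-.4,p[1]/4+a-.4),.053)[:2] for p in cv2.boxPoints(r)];print(np.array(P),np.mean(P,0))
E
```

```text
top yaw 0.18091016033610588 origin [0.5456 0.0781]
[[ 1.8605  0.1702]
 [ 0.6952 -1.4607]
 [-0.5448 -1.0976]
 [-0.8032 -0.8839]
 [ 0.4108  2.745 ]
 [-1.6185  0.527 ]]
scene yaw 0.20409554701244442 origin [0.55  0.079]
[[ 0.605  -1.7976]
 [-4.9673 -1.319 ]
 [ 2.4681  0.1285]
 [ 1.4639 -0.5265]
 [ 0.5371  2.3322]
 [-0.8947  0.8701]
 [ 0.788   0.3122]]
((41.5, 66.0), (28.0, 35.0), 90.0)
[[0.5298 0.1467]
 [0.5302 0.1243]
 [0.512  0.1237]
 [0.5116 0.1462]] [0.5209 0.1352]
```

```bash
cat >> h.py <<'E'
from scipy.spatial.transform import Rotation as Ro
O=np.array([.547,.0785,0]);YAW=.187;TH=.24
Rc=Ro.from_euler('z',YAW).as_matrix()
Rch=Rc@Ro.from_euler('y',-TH).as_matrix()   # chute axes in world
def chute(x,y,z): return O+np.array([0,0,.045])+Rch@np.array([x,y,z])
Rt=np.c_[-Rch[:,0],Rch[:,1],-Rch[:,2]]      # tool y along the caddy's y, tool z into the floor
def go(P):
    s=robot.observe();R0=Ro.from_euler('xyz',s["tool_rot"]).as_matrix()
    print("shift",np.round((P-s["tool_pos"])*10,3),"turn",np.round(Ro.from_matrix(Rt@R0.T).as_rotvec()/(np.pi/2),3),"F",np.round(s["contact_force"],2),"t",s["time"],"open",s["opening"])
DOWN=chute(-.0445,.028,.0232)
E
python3 - <<'E'
from h import *
print(DOWN); go(DOWN+[0,0,.060])
R0=Ro.from_euler('xyz',robot.observe()["tool_rot"]).as_matrix();print(R0[:,0],Rt)
E
```

```text
[0.49390492 0.09695065 0.05695727]
shift [ 3.161 -3.967 -0.995] turn [-0.011 -0.154  0.338] F [0.01 0.02 0.  ] t 0.1 open 0.0922161768653327
[-9.40803198e-01  3.38953253e-01  1.88385254e-04] [[-0.95440405 -0.18591204  0.23355861]
 [-0.18058342  0.98256639  0.04419178]
 [-0.23770263  0.         -0.97133797]]
```

Request:
jog_arm(
  deltas=[0.4,-0.4,0,0,0,0.08,0.8,-0.8,0,0,-0.04,0.16,0.8,-1,0,0,-0.04,0.16],
  claw=0.4,
)

```text
time: 0.35
tool_pos: [0.255, 0.4009, 0.2164]
tool_rot: [3.128, 0.064, 3.055]
contact_force: [-0.0, -0.4, 0.0]
opening: 0.0761
```

Request:
jog_arm(
  deltas=[0.4,-0.4,0,0,-0.04,0.04,0.8,-0.8,0,0,-0.08,0.08,0.8,-1,0,0,-0.12,0.16],
)

```text
time: 0.6
tool_pos: [0.3332, 0.3061, 0.2171]
tool_rot: [3.132, 0.244, -2.999]
contact_force: [1.1, -0.5, 1.6]
opening: 0.0564
```

Request:
jog_arm(
  deltas=[0.4,-0.4,0,0,0,0,0.8,-0.8,0,0,0,0,0.8,-1,0,0,0,0],
)

```text
time: 0.85
tool_pos: [0.4109, 0.2098, 0.2174]
tool_rot: [3.131, 0.242, -3.002]
contact_force: [1.9, 0.1, -0.1]
opening: 0.0385
```

Request:
jog_arm(
  deltas=[0.4,-0.4,-0.3,0,0,0,0.7,-0.8,-0.6,0,0,0,0.7,-0.95,-0.6,0,0,0,0.7,-0.95,-0.6,0,0,0],
)

```text
time: 1.18
tool_pos: [0.4799, 0.1116, 0.1543]
tool_rot: [3.132, 0.236, -3.006]
contact_force: [-0.9, -0.6, 0.7]
opening: 0.0367
```

Run:
```python
from h import *
go(DOWN+[0,0,.030])
```

```text
shift [ 0.14  -0.146 -0.673] turn [-0.005 -0.003  0.031] F [-0.93 -0.57  0.67] t 1.1833 open 0.03668125248696049
```

Request:
jog_arm(
  deltas=[0.14,-0.15,-0.3,0,0,0.03,0.14,-0.15,-0.65,0,0,0.03,0.14,-0.15,-0.65,0,0,0.03,0.14,-0.15,-0.65,0,0,0.03],
)

```text
time: 1.52
tool_pos: [0.4915, 0.1011, 0.0909]
tool_rot: [3.13, 0.235, -2.956]
contact_force: [0.4, -0.5, 0.3]
opening: 0.0371
```

Run:
```python
from h import *
import cv2
t=robot.read_camera("top")[140:260,235:355,::-1]; s=robot.read_camera("scene")[180:300,290:410,::-1]
c=np.hstack([cv2.resize(i,(400,400),interpolation=cv2.INTER_CUBIC) for i in(t,s)])
# predicted: fingertip outline at the tool's tip plane, and the caddy model points
st=robot.observe();R0=Ro.from_euler('xyz',st["tool_rot"]).as_matrix();k=400/120
def mark(X,col):
    for n,(u0,v0),dx in(("top",(235,140),0),("scene",(290,180),400)):
        u,v=proj(n,X); cv2.circle(c,(int((u-u0+.5)*k+dx),int((v-v0+.5)*k)),2,col,-1)
for y in(-37.5,-18.5,18.5,37.5):
    for x in(-9.5,9.5): mark(st["tool_pos"]+R0@np.array([x,y,11])/1000,(0,0,255))
for x in(0,-.085):
    for y in(.036,.076): mark(O+Rc@np.array([x,y,.053]),(0,255,0))
for p in[(0,.0225,.03),(0,-.0225,.03),(.06,-.0225,.03),(.06,.0225,.03),(-.12,.0245,.004),(-.12,-.0245,.004)]: mark(chute(*p),(255,0,0))
cv2.imwrite("pics/near1.png",c); go(DOWN+[0,0,.010])
```

```text
shift [ 0.003 -0.047 -0.266] turn [-0.006 -0.    -0.002] F [1.33 0.46 0.78] t 1.6167 open 0.03709822790454146
```

View pics/near1.png

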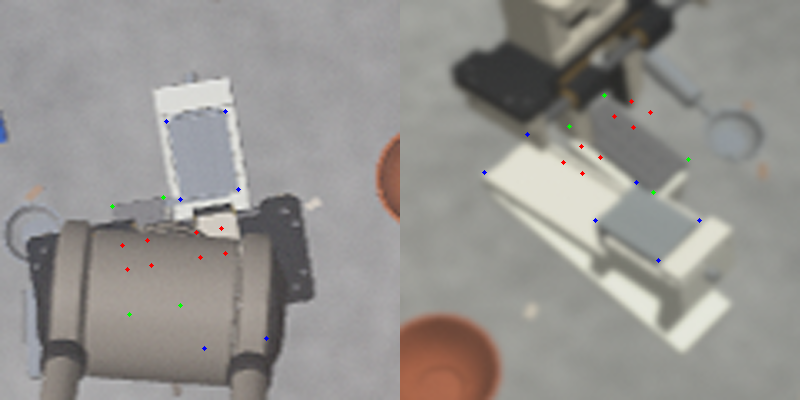

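The marks for the key and tin agree with both views to about 2 mm. Next, a closer view of the fingers in the scene camera.

Run:
```python
from h import *
import cv2
s=robot.read_camera("scene")[185:260,310:385,::-1]
c=cv2.resize(s,(600,600),interpolation=cv2.INTER_CUBIC);k=8
st=robot.observe();R0=Ro.from_euler('xyz',st["tool_rot"]).as_matrix()
for y in(-37.5,-18.5,18.5,37.5):
    for x in(-9.5,9.5):
        u,v=proj("scene",st["tool_pos"]+R0@np.array([x,y,11])/1000); cv2.circle(c,(int((u-310+.5)*k),int((v-185+.5)*k)),3,(0,0,255),-1)
cv2.imwrite("pics/near2.png",c)
```

```text
(no output)
```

View pics/near2.png

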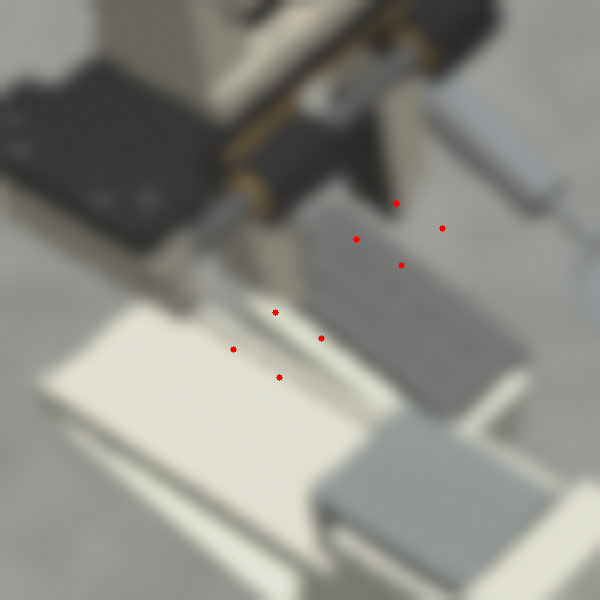

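Request:
jog_arm(
  deltas=[0,-0.05,-0.1,-0.005,0,0,0,-0.05,-0.2,-0.005,0,0,0,-0.05,-0.2,-0.005,0,0,0,-0.05,-0.2,-0.005,0,0],
)

```text
time: 2.0
tool_pos: [0.4935, 0.0965, 0.0734]
tool_rot: [3.14, 0.24, -2.952]
contact_force: [-0.5, 0.1, 0.2]
opening: 0.0365
```

```bash
cat > v.py <<'E'
from h import *
import cv2,sys
s=robot.read_camera("scene")[185:260,310:385,::-1]
st=robot.observe();R0=Ro.from_euler('xyz',st["tool_rot"]).as_matrix();print(st["tool_pos"])
c=cv2.resize(s,(600,600),interpolation=cv2.INTER_CUBIC);k=8;c=cv2.convertScaleAbs(c,alpha=1.15)
P=lambda x,y,z:tuple(int(w) for w in((np.array(proj("scene",st["tool_pos"]+R0@np.array([x,y,z])/1000))-[310,185]+.5)*k))
for y in(-37.5,-18.5,18.5,37.5):
    for x in(-9.5,9.5): cv2.line(c,P(x,y,11),P(x,y,-25),(0,0,255),1)
    cv2.line(c,P(-9.5,y,11),P(9.5,y,11),(0,0,255),1)
cv2.imwrite(f"pics/{sys.argv[1]}.png",c); go(DOWN)
E
python3 v.py near3
```

```text
[0.49376433 0.09641051 0.07354245]
shift [ 0.001  0.005 -0.166] turn [-0.001  0.    -0.002] F [-0.69 -0.82 -0.23] t 2.05 open 0.03673094350659743
```

View pics/near3.png

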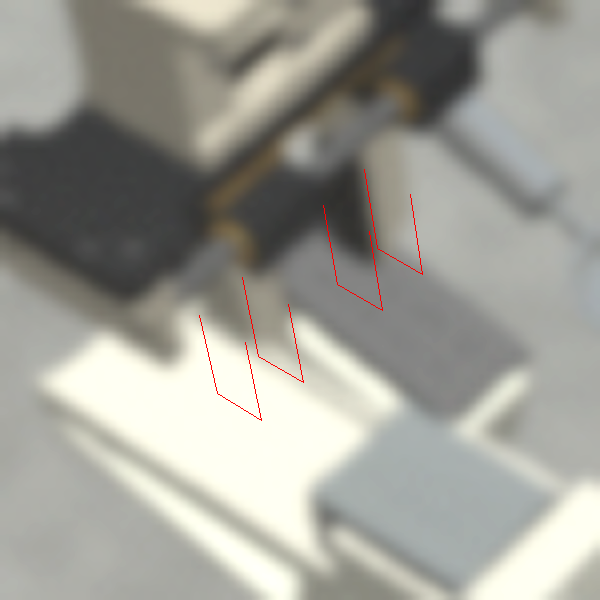

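```bash
sed -e 's/"scene"/"top"/g; s/\[185:260,310:385,::-1\]/[165:240,260:335,::-1]/; s/\[310,185\]/[260,165]/' v.py > vt.py; python3 vt.py top3
```

```text
[0.49382627 0.09631055 0.07349741]
shift [ 0.001  0.006 -0.165] turn [-0.001  0.    -0.002] F [ 0.64 -0.14 -0.29] t 2.1 open 0.036983409110008705
```

View pics/top3.png

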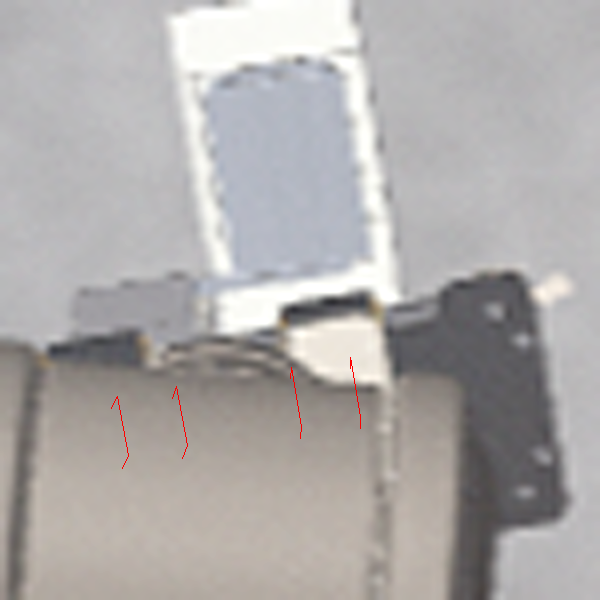

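Position across the chute looks right. I'll go down by touch and watch the force.

Request:
jog_arm(
  deltas=[0,0,-0.05,0,0,0,0,0,-0.09,0,0,0,0,0,-0.09,0,0,0,0,0,-0.09,0,0,0],
)

```text
time: 2.43
tool_pos: [0.4929, 0.0959, 0.0627]
tool_rot: [3.139, 0.238, -2.953]
contact_force: [-1.2, -0.0, -1.0]
opening: 0.037
```

Run:
```python
from h import *
import time
go(DOWN)
for i in range(4):
    robot.read_camera("top"); s=robot.observe(); print(s["tool_pos"],s["contact_force"],s["torque"])
```

```text
shift [ 0.01   0.011 -0.058] turn [-0.001 -0.002 -0.001] F [-1.22 -0.04 -1.03] t 2.4333 open 0.03702502358066821
[0.49301033 0.09592525 0.06291159] [-0.19760056 -0.27183092 -0.30292181] [0.01667385 0.20663339 0.0066457 ]
[0.49308541 0.09589151 0.06298185] [-0.22868299 -0.68089271  0.16989654] [-0.01979176  0.18608972 -0.00807516]
[0.49318761 0.09587932 0.06308155] [-0.22036296  0.36857543  0.02648512] [0.02740177 0.14318579 0.02034375]
[0.49316689 0.0958926  0.06308138] [ 0.13580828  0.80277805 -0.56949722] [0.01502545 0.18152854 0.04713258]
```

Request:
jog_arm(
  deltas=[0,0,-0.02,0,0,0,0,0,-0.04,0,0,0,0,0,-0.04,0,0,0],
)

```text
time: 2.88
tool_pos: [0.4928, 0.0959, 0.0586]
tool_rot: [3.139, 0.238, -2.953]
contact_force: [-0.2, -0.5, 0.1]
opening: 0.0366
```

```bash
cat > f.py <<'E'
from h import *
F=[]
for i in range(4):
    robot.read_camera("top"); s=robot.observe(); F.append(np.r_[s["contact_force"],s["torque"]])
print(np.round(np.mean(F,0),2)); go(DOWN)
E
python3 f.py; python3 v.py near4
```

```text
[ 0.2  -0.2  -0.02  0.01  0.13  0.03]
shift [ 0.008  0.011 -0.021] turn [-0.001 -0.001 -0.001] F [ 0.09  0.34 -0.06] t 3.0833 open 0.03685702779414869
[0.49311593 0.09590839 0.05904718]
shift [ 0.008  0.01  -0.021] turn [-0.001 -0.001 -0.001] F [ 0.56  1.02 -0.05] t 3.1333 open 0.0368534028124989
```

View pics/near4.png

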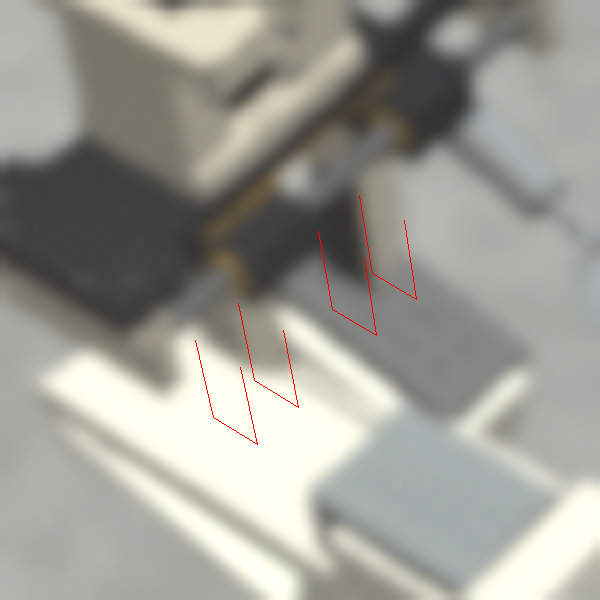

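The fingers are seen over the key and the chute, with tips about 10 mm above the key, and there's no contact yet. I'll keep going down in small steps.

Request:
jog_arm(
  deltas=[0,0,-0.02,0,0,0,0,0,-0.04,0,0,0,0,0,-0.04,0,0,0],
)

```text
time: 3.38
tool_pos: [0.4928, 0.0959, 0.0546]
tool_rot: [3.139, 0.238, -2.953]
contact_force: [-0.4, -0.3, -0.3]
opening: 0.0368
```

```bash
python3 f.py
```

```text
[-0.16  0.15  0.3   0.02  0.18 -0.03]
shift [0.008 0.01  0.019] turn [-0.001 -0.001 -0.001] F [ 0.17  0.64 -0.17] t 3.5833 open 0.03658887726989213
```

Run:
```python
import cv2,numpy as np
from cell import robot
a=cv2.imread("pics/scene0.png")[:,:,::-1].astype(int); b=robot.read_camera("scene").astype(int)
d=np.abs(a-b).sum(2)
print("tin area diff",d[243:262,352:382].mean(),"key lower end",d[225:240,360:376].mean())
cv2.imwrite("pics/d.png",np.clip(d,0,255))
c=cv2.resize(b[205:265,320:400,::-1].astype(np.uint8),(800,600),interpolation=cv2.INTER_CUBIC);cv2.imwrite("pics/near5.png",c)
```

```text
tin area diff 14.108771929824561 key lower end 10.05[ WARN:0@1.222] global loadsave.cpp:1063 imwrite_ Unsupported depth image for selected encoder is fallbacked to CV_8U.
```

View pics/near5.png

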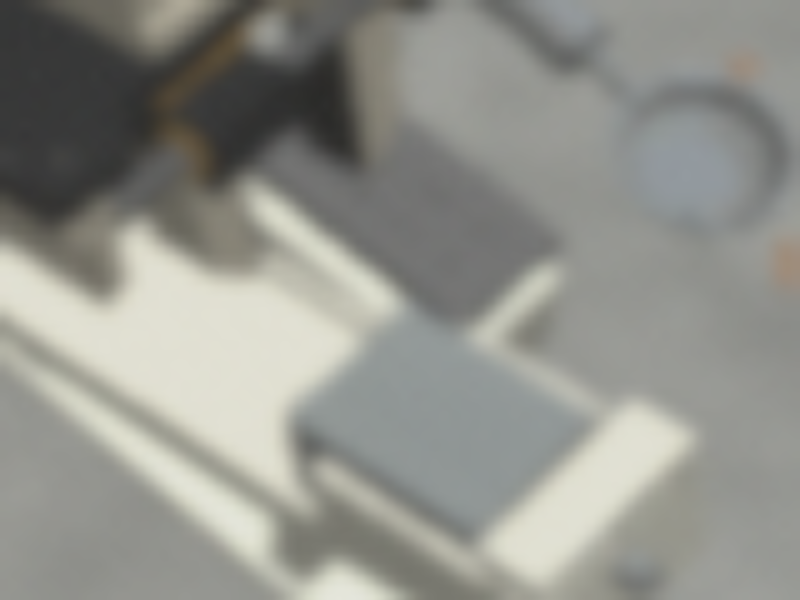

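Run:
```python
from h import *
np.set_printoptions(precision=1,suppress=True)
for n,uv in(("key in",(355,221)),("key out",(359.6,217.6)),("chute in",(345.6,231.6))):
    for z in(.045,.053,.060): print(n,z,(Rc.T@(ray("scene",uv,z)-O))*1000)
st=robot.observe();R0=Ro.from_euler('xyz',st["tool_rot"]).as_matrix()
for y in(18.5,37.5,-18.5): print(Rc.T@(st["tool_pos"]+R0@np.array([-9.5,y,11])/1000-O)*1000)
```

```text
key in 0.045 [-54.1  58.2  45. ]
key in 0.053 [-50.9  53.9  53. ]
key in 0.06 [-48.1  50.   60. ]
key out 0.045 [-52.6  74.3  45. ]
key out 0.053 [-49.4  69.8  53. ]
key out 0.06 [-46.7  65.9  60. ]
chute in 0.045 [-49.7  17.7  45. ]
chute in 0.053 [-46.6  13.7  53. ]
chute in 0.06 [-43.8  10.2  60. ]
[-37.9  45.7  46.7]
[-37.9  64.7  46.7]
[-37.8   8.7  46.6]
```

Request:
jog_arm(
  deltas=[0,0,-0.02,0,0,0,0,0,-0.04,0,0,0,0,0,-0.04,0,0,0],
)

```text
time: 3.88
tool_pos: [0.4928, 0.0959, 0.0506]
tool_rot: [3.139, 0.238, -2.953]
contact_force: [-0.2, -0.1, -1.2]
opening: 0.037
```

```bash
python3 f.py
```

```text
[-0.06  0.08  0.13 -0.01  0.14  0.01]
shift [0.008 0.01  0.059] turn [-0.001 -0.001 -0.001] F [-0.    0.24 -0.21] t 4.0833 open 0.03663761279823916
```

Request:
jog_arm(
  deltas=[0,0,-0.02,0,0,0,0,0,-0.04,0,0,0,0,0,-0.04,0,0,0],
)

```text
time: 4.33
tool_pos: [0.4928, 0.0959, 0.0466]
tool_rot: [3.139, 0.238, -2.953]
contact_force: [0.2, 0.2, -0.7]
opening: 0.0372
```

```bash
python3 f.py
```

```text
[ 0.29 -0.23 -0.14  0.02  0.17  0.01]
shift [0.008 0.01  0.099] turn [-0.001 -0.001 -0.001] F [ 0.21 -0.38  0.33] t 4.5333 open 0.03641257709144945
```

Run:
```python
from h import *
import cv2
c=[]
for n,a,b in(("scene",195,310),("top",165,260)):
    im=robot.read_camera(n)[a:a+80,b:b+80,::-1]; c.append(cv2.resize(im,(400,400),interpolation=cv2.INTER_CUBIC))
cv2.imwrite("pics/near6.png",np.hstack(c))
```

```text
(no output)
```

View pics/near6.png

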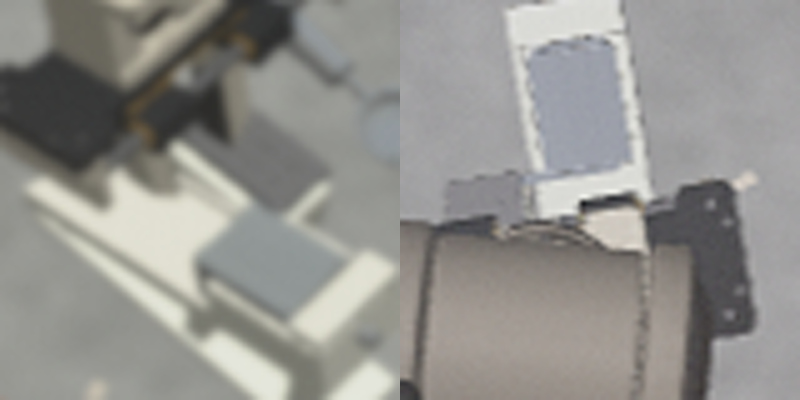

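The key is still up and the tin is in place. The key finger shows at (235,145) in the left half, over the middle of the key and just above it. I'll keep going down.

Request:
jog_arm(
  deltas=[0,0,-0.02,0,0,0,0,0,-0.03,0,0,0,0,0,-0.03,0,0,0],
)

```text
time: 4.88
tool_pos: [0.4933, 0.0959, 0.044]
tool_rot: [3.14, 0.239, -2.953]
contact_force: [0.9, 0.9, 1.2]
opening: 0.037
```

```bash
python3 f.py
```

```text
[0.44 0.33 0.92 0.06 0.08 0.01]
shift [0.007 0.01  0.128] turn [-0.001 -0.001 -0.001] F [1.19 0.72 0.96] t 5.0833 open 0.036610772547107935
```

Request:
jog_arm(
  deltas=[0,0,-0.01,0,0,0,0,0,-0.02,0,0,0,0,0,-0.02,0,0,0],
)

```text
time: 5.33
tool_pos: [0.4932, 0.0959, 0.042]
tool_rot: [3.14, 0.239, -2.953]
contact_force: [0.9, 0.5, 2.2]
opening: 0.0365
```

```bash
python3 f.py
```

```text
[0.42 0.06 1.87 0.07 0.01 0.01]
shift [0.007 0.011 0.149] turn [-0.001 -0.001 -0.001] F [ 1.29 -0.22  0.94] t 5.5333 open 0.03651619489612065
```

Run:
```python
from h import *
import cv2
np.set_printoptions(precision=1,suppress=True)
im=robot.read_camera("scene")[:,:,::-1]
c=cv2.resize(im[205:255,325:375],(600,600),interpolation=cv2.INTER_CUBIC);k=12
# candidate tip rectangles (front edges) for tip heights if TCP y,x are right; grid on key top at caddy x=-50 and chute floor
P=lambda X:tuple(int(w) for w in((np.array(proj("scene",X))-[325,205]+.5)*k))
w=lambda x,y,z:O+Rc@np.array([x,y,z])/1000
cv2.line(c,P(w(-40,36,51)),P(w(-40,76,51)),(0,0,255),1);cv2.line(c,P(w(-60,36,51)),P(w(-60,76,51)),(0,0,255),1)
for x in(-20,-40,-60): cv2.line(c,P(w(x,-24.5,45+.245*x)),P(w(x,24.5,45+.245*x)),(255,0,0),1)
cv2.line(c,P(w(-20,0,40.1)),P(w(-60,0,30.3)),(255,0,0),1)
cv2.imwrite("pics/near7.png",c)
```

```text
(no output)
```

View pics/near7.png

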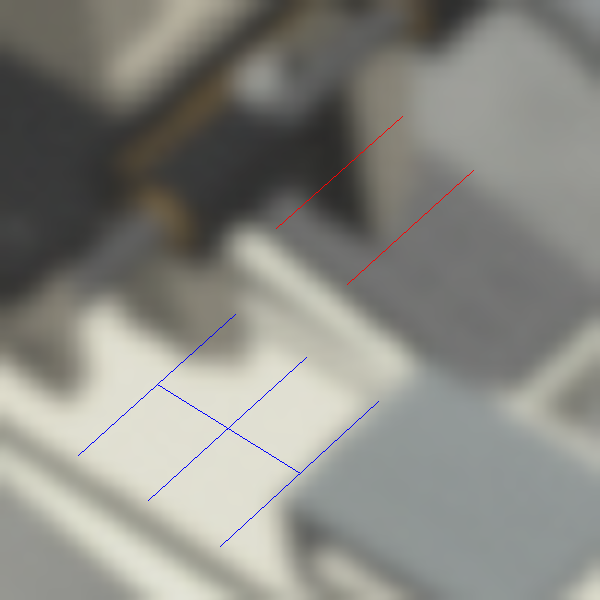

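The key finger sits mid-key at caddy x of about -50 mm. The chute finger is over the chute's centre line, and the contact is soft, so it's the key spring. Now I'll press it.

Request:
jog_arm(
  deltas=[0,0,-0.03,0,0,0,0,0,-0.06,0,0,0,0,0,-0.06,0,0,0,0,0,-0.06,0,0,0],
)

```text
time: 5.92
tool_pos: [0.4934, 0.0959, 0.0362]
tool_rot: [3.14, 0.239, -2.953]
contact_force: [-1.5, -0.3, 6.0]
opening: 0.0366
```

```bash
python3 f.py
```

```text
[-0.51  0.05  6.25  0.22  0.09  0.01]
shift [0.006 0.01  0.208] turn [-0.001 -0.001 -0.001] F [-0.99  0.13  6.27] t 6.1167 open 0.03646119179906693
```

Request:
jog_arm(
  deltas=[0,0,-0.01,0,0,0,0,0,-0.015,0,0,0,0,0,-0.015,0,0,0],
)

```text
time: 6.37
tool_pos: [0.4935, 0.0961, 0.0354]
tool_rot: [3.14, 0.24, -2.953]
contact_force: [-4.2, -0.3, 16.5]
opening: 0.0368
```

```bash
python3 f.py
```

```text
[-3.86 -0.27 16.02  0.39  0.42  0.09]
shift [0.004 0.009 0.215] turn [-0.001 -0.    -0.001] F [-4.3   0.32 15.67] t 6.5667 open 0.03706548553144412
```

The key is on its hard stop, at 16 N. The last picture checks the tin in both views.

Run:
```python
from h import *
import cv2
np.set_printoptions(precision=1,suppress=True)
c=[]
for n,a,b in(("scene",195,310),("top",160,260)):
    im=robot.read_camera(n)[:,:,::-1]; cv2.imwrite(f"pics/{n}9.png",im)
    c.append(cv2.resize(im[a:a+80,b:b+80],(400,400),interpolation=cv2.INTER_CUBIC))
for f in(-.018,-.045,-.09): # marks: tin top corners if its front stood at chute x=f
    for x in(f,f+.06):
        for y in(.0225,-.0225):
            for j,(n,a,b) in enumerate((("scene",195,310),("top",160,260))):
                u,v=proj(n,chute(x,y,.03)); col={-.018:(255,0,0),-.045:(0,0,255),-.09:(0,255,0)}[f]
                cv2.circle(c[j],(int((u-b+.5)*5),int((v-a+.5)*5)),2,col,-1)
cv2.imwrite("pics/end.png",np.hstack(c))
```

```text
(no output)
```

View pics/end.png

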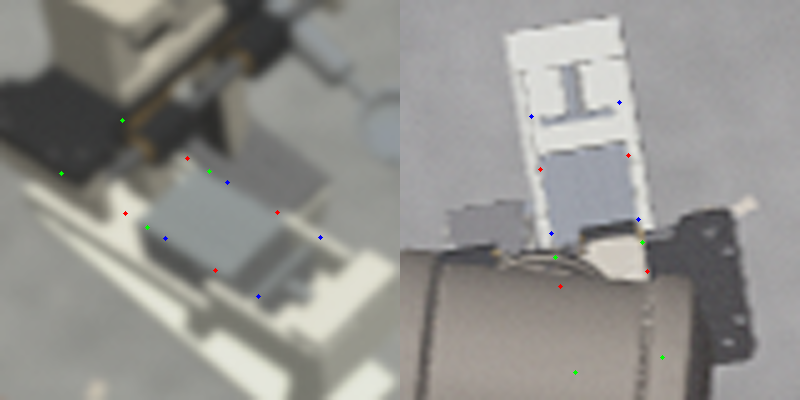

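Run:
```python
from h import *
import cv2
for n,(a,b,c,d) in(("top",(160,215,280,312)),("scene",(225,260,335,380))):
    im=robot.read_camera(n)[:,:,::-1].astype(int); print(n,np.abs(im-cv2.imread(f"pics/{n}9.png"))[a:b,c:d].mean())
s=robot.observe(); print(s["time"],s["tool_pos"],s["contact_force"])
robot.hand_in()
```

```text
top 1.1893939393939394
scene 0.4694179894179894
6.7667 [0.49349071 0.09605613 0.03546681] [-4.4320998  -0.21809928 15.61780036]
the job is handed in; nothing more can be done
```

I pressed the white caddy's key down to its hard stop with one finger, and the other finger, standing in the chute, stopped the tin. I handed the job in at 6.8 s while still holding both.

**Last checks**
- **Key:** the downward force rose from 1–2 N at first touch to about 16 N over roughly 9 mm of travel, which fits the hard stop.
- **Tin:** it lies flat against the chute finger. Its front is about 40 mm down the chute and its middle is at chute x ≈ -10 mm, which is past the half-out mark at 12 mm and well short of the open end.
- **Stillness:** later frames matched the end frames, so the tin was not moving.
- **Other objects:** the arm touched nothing but the key and the tin, judging by the force readings. I did not compare the other objects' positions before and after.

**What disagreed:** by the stated finger length, the key should have been touched with the TCP at about 66 mm. Contact came at about 44 mm, so the fingertips seemed some 20 mm shorter in both the images and the touch. I never found the cause. I went by the images and the force instead and pressed down in small steps.

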